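Make up two sampling kits

TASK

Make up the two sampling kits from the things on the bench, one thing to a bay, each set down gently and standing upright on the floor of its bay, without dropping or knocking anything over. The liquids kit goes in the long three-bay tray: the small empty beaker in the middle bay, with the dark brown bottle and the slim white bottle in the bays on either side of it (either way round). The powders kit goes in the short two-bay tray: the wide cream-lidded jar in one bay and the funnel, stem up as it stands, in the other; leave the large beaker and the rubber stopper where they are.

Things in the scene. Friction and masses are not known exactly. Their poses are not given: they have to be found in the camera images.
- dark_bottle: sample bottle of dark brown glass with a blue screw cap (fixed on), 56 mm across the straight body, 109 mm tall overall; the body is straight from the base up to about 85 mm: grip it at about 72 mm; origin at the centre of its underside, z up along its axis; loose, about 0.16 kg
- white_bottle: slim plain whitish plastic bottle with a white cap (fixed on), 52 mm across the straight body, 114 mm tall overall; the body is straight from the base up to about 78 mm and then narrows to the cap: grip it at about 74 mm; origin at the centre of its underside, z up along its axis; loose, about 0.08 kg
- small_beaker: the smaller clear glass beaker, empty, open at the top, 54 mm outside, 70 mm tall; grip it round the outside at about 46 mm; origin at the centre of its underside, z up along its axis; loose, about 0.07 kg
- wide_jar: wide jar with a broad cream-coloured lid (fixed on), 64 mm across from base to lid, 100 mm tall: grip it at about 68 mm; origin at the centre of its underside, z up along its axis; loose, about 0.12 kg
- powder_funnel: white plastic powder funnel standing mouth down with its wide stem straight up, rim 68 mm across, 81 mm tall; the stem is a straight round tube 18 mm thick from 34 mm up to its top at 81 mm: grip it there, at about 62 mm; origin at the centre of its underside, z up along its axis ; loose, about 0.05 kg
- long_tray: grey plastic kit tray with three equal square bays in a row, 88 mm wide, 256 mm long (282 mm with the grip ledges at its ends) and 14 mm high, fixed to the bench; origin at the centre of its underside, z up, y along the row of bays; each bay is 80 x 80 mm inside, bay centres at y = -84, 0 and +84 mm (x = 0); bay floors 4 mm above the underside, walls 4 mm thick, wall tops at 14 mm; yaw within about 9 degrees of the bench's y axis
- short_tray: grey plastic kit tray with two equal square bays side by side, 100 mm wide, 196 mm long (222 mm with the grip ledges at its ends) and 14 mm high, fixed to the bench; origin at the centre of its underside, z up, y along the row of bays; each bay is 92 x 92 mm inside, bay centres at y = -48 and +48 mm (x = 0); bay floors 4 mm above the underside, walls 4 mm thick, wall tops at 14 mm; yaw within about 9 degrees of the bench's y axis
- large_beaker: bystander: the larger beaker with some water in it, 69 mm across, 90 mm tall, loose, stands behind the gap between the trays and stays there; origin at the centre of its underside
- rubber_stopper: bystander: small red rubber stopper, 28 mm across, 27 mm tall, loose, stands between the trays and stays there; origin at the centre of its underside
Mind the look-alikes: they are no part of the job. What is shaped like the small_beaker but red, turquoise or yellow is not meant.

How it is judged:
At the end, for the whole second after the job is handed in: Beaker in the long tray's middle bay, dark and white bottles in its end bays, jar and funnel in the short tray's bays: each origin within 30 mm of the bay centre along the tray's x and y, within 4 mm of the floor's height, upright within 0.1 rad, released and at rest ((((x of dark_bottle in the frame of long_tray between -0.03 and 0.03 m and y of dark_bottle in the frame of long_tray between 0.054 and 0.114 m) and (x of white_bottle in the frame of long_tray between -0.03 and 0.03 m and y of white_bottle in the frame of long_tray between -0.114 and -0.054 m)) or ((x of dark_bottle in the frame of long_tray between -0.03 and 0.03 m and y of dark_bottle in the frame of long_tray between -0.114 and -0.054 m) and (x of white_bottle in the frame of long_tray between -0.03 and 0.03 m and y of white_bottle in the frame of long_tray between 0.054 and 0.114 m))) and x of small_beaker in the frame of long_tray between -0.03 and 0.03 m and y of small_beaker in the frame of long_tray between -0.03 and 0.03 m and (((x of wide_jar in the frame of short_tray between -0.03 and 0.03 m and y of wide_jar in the frame of short_tray between 0.018 and 0.078 m) and (x of powder_funnel in the frame of short_tray between -0.03 and 0.03 m and y of powder_funnel in the frame of short_tray between -0.078 and -0.018 m)) or ((x of wide_jar in the frame of short_tray between -0.03 and 0.03 m and y of wide_jar in the frame of short_tray between -0.078 and -0.018 m) and (x of powder_funnel in the frame of short_tray between -0.03 and 0.03 m and y of powder_funnel in the frame of short_tray between 0.018 and 0.078 m))) and z of dark_bottle in the frame of long_tray between 0 and 0.008 m and angle between each of dark_bottle, white_bottle, small_beaker, wide_jar, powder_funnel's own z axis and vertical below 0.1 rad and linear speed of each of dark_bottle, white_bottle, small_beaker, wide_jar, powder_funnel below 0.02 m/s and contact force between the fingers and dark_bottle below 0.05 N and z of white_bottle in the frame of long_tray between 0 and 0.008 m and contact force between the fingers and white_bottle below 0.05 N and z of small_beaker in the frame of long_tray between 0 and 0.008 m and contact force between the fingers and small_beaker below 0.05 N and z of wide_jar in the frame of short_tray between 0 and 0.008 m and contact force between the fingers and wide_jar below 0.05 N and z of powder_funnel in the frame of short_tray between 0 and 0.008 m and contact force between the fingers and powder_funnel below 0.05 N); the robot touches nothing.
It fails at once if the large beaker or the rubber stopper, which stay on the bench, is moved by more than 20 mm (distance of any of large_beaker, rubber_stopper from where it was at the start of the episode above 0.02 m).
It fails at once if a thing of the kits is dropped or knocked over (moves faster than 0.7 m/s while not held) ((linear speed of dark_bottle above 0.7 m/s and contact force between the fingers and dark_bottle below 0.05 N) or (linear speed of white_bottle above 0.7 m/s and contact force between the fingers and white_bottle below 0.05 N) or (linear speed of small_beaker above 0.7 m/s and contact force between the fingers and small_beaker below 0.05 N) or (linear speed of wide_jar above 0.7 m/s and contact force between the fingers and wide_jar below 0.05 N) or (linear speed of powder_funnel above 0.7 m/s and contact force between the fingers and powder_funnel below 0.05 N)).
It also fails if it takes over 120 s, if anything falls off the work surface, if the arm or the gripper's body presses on something with over 40 N, if the wrist force passes 120 N, or if a joint passes its speed limit or range.

ROBOT

A 6-joint arm with a two-finger parallel gripper is mounted at the origin on a cart in front of the work surface, level with it; the furniture and walls round the work are solid. World frame = base frame: x ahead of the robot, y to its left, z up, the work surface at z = 0. Lengths are in m, angles in rad, forces in N, time in s.
With the tool pointing down it reaches from about 0.275 to 0.825 m from the base axis. Payload 4.9 kg.
Tool frame: the origin (TCP) lies on the centre line of the jaws, within the pads' length; the fingertips stand 17 mm ahead of it and the grasp point (between the pads) lies 2 mm behind it; z points along the fingers, x is the direction in which the jaws open and shut, and the axes are right-handed (so a half turn about z gives the same grasp; the last joint's range is limited). The gripper opens to 85 mm and grips with 20 to 120 N. Pads are 22 mm wide; open, the fingers measure 114 mm over their backs; the gripper's body (76 mm by 85 mm) begins 54 mm behind the grasp point. The pads swing forward as they close: fully open they stand 13 mm farther back than shut.
Start: joints at [1.057, 0.326, -0.193, 1.052, 0, 1.437], TCP at [0.204, 0.511, 0.248] pointing down, gripper open.
Joint ranges: [-2.65, 2.65], [-0.97, 1.79], [-1.3, 1.35], [-1.93, 2.1], [-1.47, 1.37], [-3.14, 3.14]. Speed limits (rad/s): [2.57, 2.57, 3.14, 3.14, 3.14, 3.14].

INTERFACE

Orientations are given as a unit quaternion [w, x, y, z].
In Python, from cell import monitor, viewer, job_done gives the robot as it stands.
- The arm moves only by the tool jog_arm, never from a script. Its argument "plan" is a list of rows, each a list of 6 numbers: the shift along the tool's x, y, z in mm, then the turn, a rotation vector about the tool's x, y, z in rad. In form: [[dx, dy, dz, rx, ry, rz], ...]. A call has 1 to 8 rows; each row is the pose to reach, as a shift and turn from the pose commanded when the call began, along the tool's axes at that moment; what a row does not reach only later rows make up. A row lasts 1/12 s, in which the tool goes at most 41.7 mm and 7.16 degrees, less where a joint would pass 70% of its speed; a pose out of reach is approached as far as the arm can. A call with a gripper value outside its range is refused whole. "gripper" is the opening, from -1 (shut) to 1 (fully open), set as the call begins (left out, the last holds). The fingers move at their own pace and stop on an object; "newtons" is the grip in N (left out, the last holds). Time passes only in rows, so rows that repeat a pose let the fingers close. It gives the time, the measured TCP pose, the force and the opening at its end, in the units of the state.
- monitor.get_obs(): the state, without advancing time (a new reading comes with each control period).
- viewer.capture(name): name is "scene" or "top" or "wrist"; returns a dict with "color" (420x560x3 uint8, blue, green, red), "vertical_fov" (degrees; the focal length in pixels is half the picture's height over the tangent of half this angle, whatever the lens; pixels are square), "cx", "cy" (the principal point, pixels), "k1" (the pictures are not rectified: a ray, as slopes to the right and down, at radius r is drawn at 1 + k1 r^2 times it, then the intrinsics apply), "view" (4x4, takes a point from world to camera coordinates). Camera axes: x right, y up, looking along -z (the intrinsics and any distortion apply to the point x, -y, -z); pixel columns grow to the right and rows downward; lengths in m; the calibration is good to about 2 mm. A picture is of the moment at which its call begins. There is no depth.
- job_done(): hands the job in, once; it reports no verdict.
The state is a dict: "clock": time; "joints": joint angles; "dq": joint speeds; "effort": joint torques, N m; "tcp_pos": TCP position; "tool_rot": TCP orientation; "contact_force": force on the tool from outside, world axes, zero at the start; "wrist_torque": the same for the moment, N m; "opening": finger opening in m.
Only numpy, scipy, OpenCV 4.12 (cv2) and the standard library are available. Lean on these libraries where they do the work, as an engineer would, in place of code of your own. Each camera call takes 0.05 s, during which the arm holds its last target. There are 200 camera calls.

## Working session

There is one attempt and no reset: what is moved stays moved. The work goes in short steps, Python scripts to look and compute and a tool call to move; the robot and the scene stay as the last step left them, time stands still between calls to the robot, and variables do not carry over. Pictures are saved under pics/ and viewed, about 12 in all and at most 16, crops included, and the job is handed in when it is done.

Besides the shell and the picture viewer there is one more tool, called as name(argument=value, ...) on one line, values as JSON. jog_arm: Moves the arm, as the interface text tells. Its arguments: {"type":"object","properties":{"plan":{"type":"array"},"gripper":{"type":"number"},"newtons":{"type":"number"}},"required":["plan"]}

```bash
mkdir -p pics; cat > h.py <<'E'
import numpy as np, cv2
from cell import monitor, viewer, job_done
def cap(n,f=None):
    c=viewer.capture(n); c['f']=210/np.tan(np.radians(c['vertical_fov'])/2)
    if f: cv2.imwrite(f'pics/{f}.png',c['color'])
    return c
def K(c): return np.array([[c['f'],0,c['cx']],[0,c['f'],c['cy']],[0,0,1]])
def ray(c,u,v):
    p=cv2.undistortPoints(np.array([[[u,v]]],float),K(c),np.array([c['k1'],0,0,0,0.]))[0,0]
    V=np.array(c['view']); R=V[:3,:3]; d=R.T@np.array([p[0],-p[1],-1]); return -R.T@V[:3,3], d/np.linalg.norm(d)
def onz(c,u,v,z):
    o,d=ray(c,u,v); return o+d*(z-o[2])/d[2]
def tri(a,b):
    (o1,d1),(o2,d2)=a,b
    A=np.stack([d1,-d2],1); t=np.linalg.lstsq(A,o2-o1,rcond=None)[0]
    p,q=o1+d1*t[0],o2+d2*t[1]; return (p+q)/2,np.linalg.norm(p-q)
def proj(c,P):
    V=np.array(c['view']); q=V[:3,:3]@np.array(P)+V[:3,3]; x,y=q[0]/-q[2],-q[1]/-q[2]; s=1+c['k1']*(x*x+y*y)
    return c['f']*x*s+c['cx'],c['f']*y*s+c['cy']
E
python3 - <<'E'
from h import *
for n in("scene","top","wrist"):
    c=cap(n,n+'0'); V=np.array(c['view']); print(n,c['f'],c['cx'],c['cy'],c['k1'],-V[:3,:3].T@V[:3,3],V[2,:3])
a=cv2.imread('pics/scene0.png');b=cv2.imread('pics/top0.png')
print(monitor.get_obs())
E
```

```text
scene 488.208258078481 280.2160158488095 208.57684655228024 -0.07774307729523444 [-0.11559942 -0.78300328  0.71419539] [-0.56735173 -0.60671082  0.556789  ]
top 388.9407351018969 283.9834361485349 209.9061320079021 -0.1117937291761917 [ 0.39967749 -0.03798669  0.94569446] [-0.14370566 -0.00628879  0.98960049]
wrist 321.9846046393488 279.0216969577096 212.66298466697307 -0.07599759997644785 [0.13994875 0.53657957 0.37271523] [-0.25105856  0.1029373   0.96248299]
{'clock': 0.15, 'joints': array([ 1.05673875e+00,  3.26761999e-01, -1.93362416e-01,  1.05201971e+00,
       -2.56418060e-05,  1.43660038e+00]), 'dq': array([-4.86758327e-06, -2.78188573e-03,  5.52617565e-03, -2.50446735e-03,
        5.13537486e-04, -1.40218515e-04]), 'effort': array([ 7.73721476e-04, -4.43704677e+01,  2.62664187e+01,  1.04546553e-02,
       -1.31892903e-04, -6.23526489e-06]), 'tcp_pos': array([0.20371528, 0.51041628, 0.24768492]), 'tool_rot': array([ 3.11424444e-04,  8.27886263e-01,  5.60895606e-01, -5.97761234e-04]), 'contact_force': array([ 0.07378194, -0.34119502,  0.02110694]), 'wrist_torque': array([0.05018784, 0.0069025 , 0.00615127]), 'opening': 0.08502017481863455}
```

View pics/top0.png

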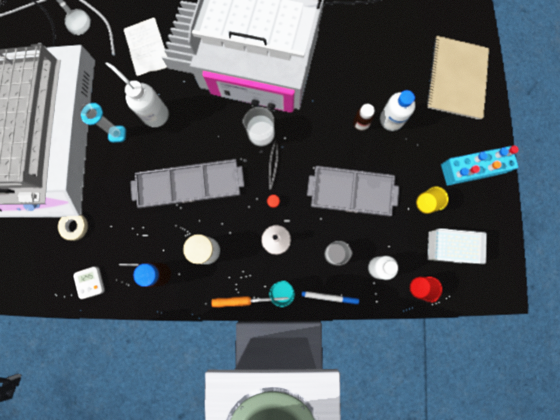

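View pics/scene0.png

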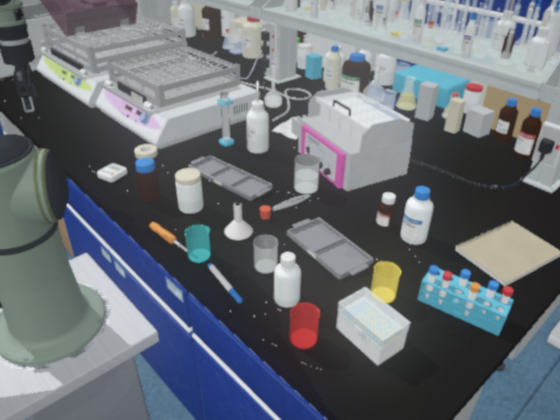

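Top view: dark bottle at (145,275), jar (200,250), funnel (276,240), clear small beaker (338,253), white bottle (383,267). The trays are at (187,183), long, and (353,190), short. The look-alikes are the coloured beakers: turquoise (282,293), red (426,289) and yellow (432,200). The other bottles, at (366,115) and (398,110), don't fit: one is small with a white cap, the other has a blue cap on white. I'll confirm this in enlarged crops.

```bash
python3 - <<'E'
import cv2
a=cv2.imread('pics/top0.png')[145:310,115:455]
b=cv2.imread('pics/scene0.png')[135:315,100:400]
def g(a,s,u0,v0,st=20):
    o=cv2.resize(a,None,fx=s,fy=s,interpolation=cv2.INTER_CUBIC)
    for u in range(-(-u0//st)*st,u0+a.shape[1],st): cv2.line(o,(int((u-u0)*s),0),(int((u-u0)*s),6),(0,255,255),1);cv2.putText(o,str(u),(int((u-u0)*s)-10,18),0,.35,(0,255,255),1)
    for v in range(-(-v0//st)*st,v0+a.shape[0],st): cv2.line(o,(0,int((v-v0)*s)),(6,int((v-v0)*s)),(0,255,255),1);cv2.putText(o,str(v),(8,int((v-v0)*s)+4),0,.35,(0,255,255),1)
    return o
cv2.imwrite('pics/topc.png',g(a,2.35,115,145)); cv2.imwrite('pics/scenec.png',g(b,2.65,100,135))
E
```

```text
(no output)
```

View pics/topc.png

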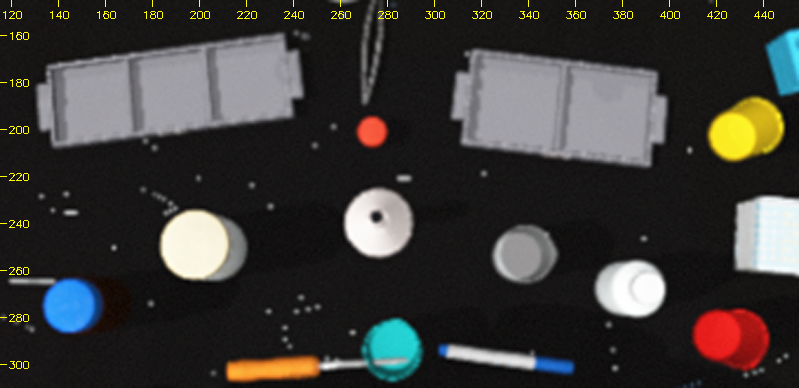

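View pics/scenec.png

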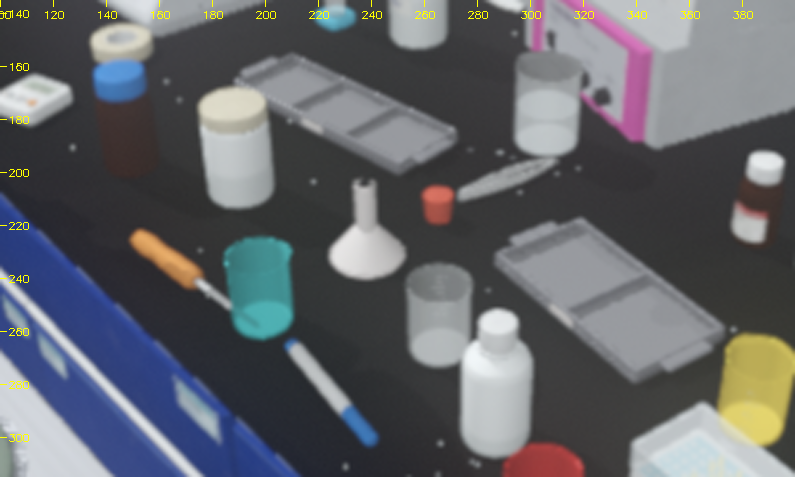

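```bash
python3 - <<'E'
from h import *
T=cap('top');S=cap('scene')
P=dict(jar=((198,249),(188,175),.1),funnel=((275.5,237),(237,203),.081),dark=((144.5,275),(145,163),.109),white=((390.5,268),(287.5,254),.114),beaker_rim=((341.5,252),(265,241),.07),beaker_base=((336,253.5),(265,269),.002))
for n,(a,b,h) in P.items():
    p,e=tri(ray(T,*a),ray(S,*b)); print(n,p.round(4),'gap',round(e,4),'top@h',onz(T,*a,h).round(4),'scene@h',onz(S,*b,h).round(4))
for n,c in dict(long=[(136,171),(236,159.5),(240,195),(138,207)],short=[(315,166),(395,175),(392,215),(312,206)]).items():
    q=np.array([onz(T,*x,.014)[:2] for x in c]); print(n,q.round(4).tolist(),'c',q.mean(0).round(4),'sides',np.linalg.norm(q-np.roll(q,-1,0),axis=1).round(3))
    d=(q[0]+q[3]-q[1]-q[2]); print('yaw',np.arctan2(-d[0],d[1]))
# tray heights via scene corners (far/near)
for a,b in [((236,159.5),(271.5,184)),((138,207),(192,166)),((240,195),(250,199)),((315,166),(320,218)),((312,206),(288,232)),((392,215),(338,277))]:
    print(tri(ray(T,*a),ray(S,*b)))
for n,a in dict(stopper=(273,201),large=(260,128)).items(): print(n,onz(T,*a,.02))
E
```

```text
jar [0.4395 0.1558 0.0969] gap 0.0029 top@h [0.4381 0.1559 0.1   ] scene@h [0.4378 0.1502 0.1   ]
funnel [ 0.4644 -0.0133  0.0852] gap 0.0006 top@h [ 0.4645 -0.0131  0.081 ] scene@h [ 0.4685 -0.0084  0.081 ]
dark [0.3831 0.2715 0.1043] gap 0.0034 top@h [0.3817 0.2708 0.109 ] scene@h [0.3804 0.2619 0.109 ]
white [ 0.3942 -0.2586  0.1188] gap 0.0032 top@h [ 0.3929 -0.2588  0.114 ] scene@h [ 0.3998 -0.2551  0.114 ]
beaker_rim [ 0.4282 -0.1587  0.0758] gap 0.004 top@h [ 0.43   -0.1607  0.07  ] scene@h [ 0.4314 -0.1521  0.07  ]
beaker_base [ 0.4283 -0.157  -0.0043] gap 0.002 top@h [ 0.4289 -0.1568  0.002 ] scene@h [ 0.4227 -0.1619  0.002 ]
long [[0.6374, 0.3384], [0.6624, 0.0857], [0.5728, 0.0749], [0.5459, 0.3285]] c [0.6046 0.2069] sides [0.254 0.09  0.255 0.092]
yaw 0.10224233647444868
short [[0.6435, -0.1095], [0.6194, -0.3074], [0.5198, -0.2947], [0.5439, -0.1001]] c [ 0.5816 -0.2029] sides [0.199 0.1   0.196 0.1  ]
yaw -0.1222480391022286
(array([0.66207765, 0.08576681, 0.01458026]), np.float64(0.00043299228680321317))
(array([0.55129712, 0.32571328, 0.01177653]), np.float64(0.012477066935884752))
(array([0.57475871, 0.07540831, 0.0066941 ]), np.float64(0.0014157522956407685))
(array([ 0.64696884, -0.11152952,  0.00926624]), np.float64(0.005321108966611763))
(array([ 0.54619987, -0.10160466,  0.00935357]), np.float64(0.004021546071497657))
(array([ 0.51853985, -0.2941288 ,  0.01083033]), np.float64(0.00418971858499815))
stopper [ 0.55609579 -0.00578755  0.02      ]
large [0.74129312 0.02589144 0.02      ]
```

jog_arm(plan=[[-156,254,0,0,0,1.1906],[-156,254,0,0,0,1.1906],[-156,254,0,0,0,1.1906],[-156,254,0,0,0,1.1906],[-156,254,0,0,0,1.1906],[-156,254,0,0,0,1.1906],[-156,254,0,0,0,1.1906],[-156,254,0,0,0,1.1906]], gripper=1, newtons=30)

```text
clock: 0.92
tcp_pos: [0.3853, 0.2674, 0.2484]
tool_rot: [0.001, 0.996, 0.089, 0.001]
contact_force: [1.0, 0.3, -0.1]
opening: 0.0851
```

jog_arm(plan=[[0,0,0,0,0,0.19],[0,0,0,0,0,0.19],[0,0,0,0,0,0.19],[0,0,0,0,0,0.19]])

```text
clock: 1.25
tcp_pos: [0.3819, 0.2717, 0.2482]
tool_rot: [0.0, 1.0, 0.001, -0.0]
contact_force: [0.4, 0.7, -0.1]
opening: 0.0852
```

```bash
python3 - <<'E'
from h import *
o=monitor.get_obs();print(o['tcp_pos'],o['tool_rot'],o['contact_force'])
W=cap('wrist','w1');print(proj(W,(.382,.271,.109)))
m=cv2.inRange(cv2.cvtColor(W['color'],cv2.COLOR_BGR2HSV),(100,120,60),(125,255,255))
for c in cv2.findContours(m,0,2)[0]:
    if cv2.contourArea(c)>300: (x,y),r=cv2.minEnclosingCircle(c); print(x,y,r,cv2.boundingRect(c),onz(W,x,y,.109))
E
```

```text
[0.38193608 0.27165352 0.24822981] [ 3.71571631e-05  9.99999142e-01  1.30694980e-03 -8.31154552e-05] [ 0.43094016  0.73939024 -0.09998382]
(np.float64(279.12231359856844), np.float64(207.20531036522573))
279.0880432128906 203.56976318359375 29.71289825439453 (251, 174, 57, 60) [0.38196471 0.27418279 0.109     ]
```

View pics/w1.png

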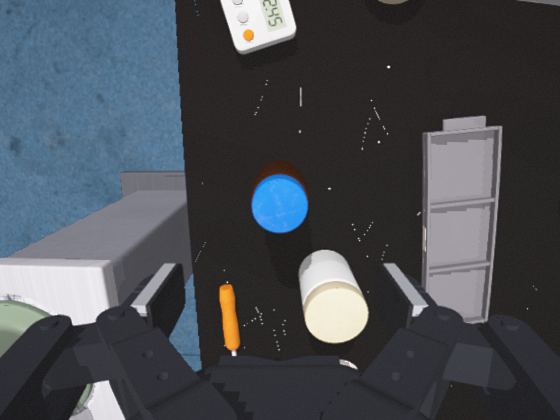

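Wrist view: blue cap with dark glass under it, at (279,204), which gives (0.382, 0.273). That matches the estimate, so I'm going down.

jog_arm(plan=[[0,-1,40,0,0,0],[0,-1,80,0,0,0],[0,-1,120,0,0,0],[0,-1,150,0,0,0],[0,-1,170,0,0,0],[0,-1,178,0,0,0],[0,-1,178,0,0,0],[0,-1,178,0,0,0]])

```text
clock: 1.97
tcp_pos: [0.3822, 0.2732, 0.0708]
tool_rot: [-0.0, 1.0, 0.001, 0.0]
contact_force: [-0.2, -0.4, -0.1]
opening: 0.0852
```

jog_arm(plan=[[0,0,0,0,0,0],[0,0,0,0,0,0],[0,0,0,0,0,0],[0,0,0,0,0,0],[0,0,0,0,0,0],[0,0,0,0,0,0],[0,0,0,0,0,0],[0,0,0,0,0,0]], gripper=-1, newtons=30)

```text
clock: 2.63
tcp_pos: [0.383, 0.2734, 0.0717]
tool_rot: [-0.001, 1.0, 0.001, 0.001]
contact_force: [-1.3, 0.1, 6.8]
opening: 0.0556
```

jog_arm(plan=[[0,0,-5,0,0,0],[0,0,-20,0,0,0],[0,0,-40,0,0,0],[25,-2,-50,0,0,0],[55,-5,-50,0,0,0],[90,-8,-50,0,0,0],[125,-12,-50,0,0,0],[155,-14,-50,0,0,0]])

```text
clock: 3.3
tcp_pos: [0.5392, 0.2872, 0.1211]
tool_rot: [-0.0, 1.0, 0.0, 0.001]
contact_force: [1.1, 0.8, -1.3]
opening: 0.0555
```

jog_arm(plan=[[30,-2,0,0,0,0],[50,-4,0,0,0,0],[59,-4,0,0,0,0],[59,-4,0,0,0,0],[59,-4,0,0,0,0]])

```text
clock: 3.72
tcp_pos: [0.5956, 0.2907, 0.1201]
tool_rot: [0.0, 1.0, 0.0, -0.001]
contact_force: [-0.6, 0.2, -1.4]
opening: 0.0553
```

```bash
python3 - <<'E'
from h import *
o=monitor.get_obs();print(o['tcp_pos'],o['contact_force'],o['opening'])
W=cap('wrist');T=cap('top')
cv2.imwrite('pics/p2.png',np.hstack([cv2.resize(W['color'],(400,300)),cv2.resize(T['color'][130:310,100:340],(400,300))]))
E
```

```text
[0.59558116 0.29069157 0.12006721] [-0.6122692  0.1998183 -1.4178781] 0.05527623541899839
```

View pics/p2.png

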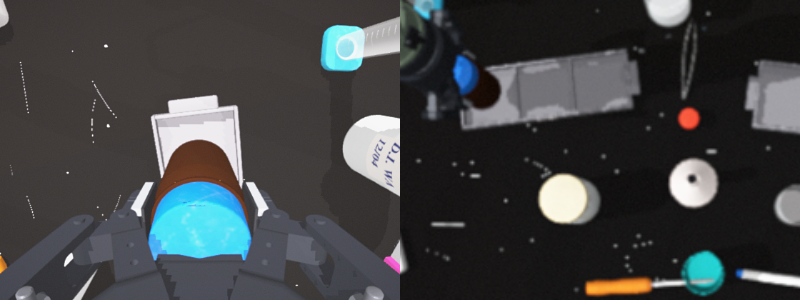

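The bottle is held upright over the end bay, so I'm lowering it.

jog_arm(plan=[[0,0,15,0,0,0],[0,0,28,0,0,0],[0,0,36,0,0,0],[0,0,40,0,0,0],[0,0,42,0,0,0],[0,0,44,0,0,0],[0,0,44,0,0,0],[0,0,44,0,0,0]])

```text
clock: 4.48
tcp_pos: [0.5962, 0.2911, 0.0768]
tool_rot: [-0.0, 1.0, 0.001, 0.0]
contact_force: [-0.4, 0.3, -1.2]
opening: 0.0558
```

jog_arm(plan=[[0,0,1,0,0,0],[0,0,1,0,0,0],[0,0,1,0,0,0],[0,0,1,0,0,0]])

```text
clock: 4.82
tcp_pos: [0.5965, 0.2911, 0.0759]
tool_rot: [-0.0, 1.0, 0.0, 0.001]
contact_force: [0.1, -0.6, 2.0]
opening: 0.0552
```

jog_arm(plan=[[0,0,0,0,0,0],[0,0,0,0,0,0],[0,0,0,0,0,0],[0,0,0,0,0,0],[0,0,0,0,0,0]], gripper=1)

```text
clock: 5.23
tcp_pos: [0.5958, 0.291, 0.0752]
tool_rot: [0.0, 1.0, 0.001, -0.0]
contact_force: [0.1, 0.1, 0.5]
opening: 0.085
```

jog_arm(plan=[[0,0,-10,0,0,0],[0,0,-30,0,0,0],[0,0,-70,0,0,0],[0,0,-110,0,0,0],[-30,20,-130,0,0,0],[-50,55,-130,0,0,0],[-70,90,-130,0,0,0],[-90,120,-130,0,0,0]])

```text
clock: 5.9
tcp_pos: [0.5053, 0.1696, 0.2067]
tool_rot: [0.0, 1.0, 0.001, 0.001]
contact_force: [0.4, -0.4, -0.1]
opening: 0.0851
```

```bash
python3 - <<'E'
from h import *
o=monitor.get_obs();print(o['tcp_pos'],o['contact_force'],o['opening'])
T=cap('top');S=cap('scene')
cv2.imwrite('pics/p3.png',np.hstack([cv2.resize(T['color'][130:310,100:340],(400,300)),cv2.resize(S['color'][110:290,100:340],(400,300))]))
E
```

```text
[0.505269   0.1696309  0.20667947] [ 0.42963868 -0.37446926 -0.1487399 ] 0.0851251931784061
```

View pics/p3.png

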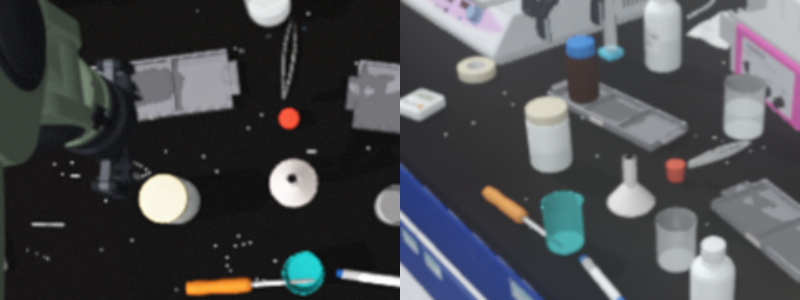

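Dark bottle stands in its end bay. Now the beaker.

jog_arm(plan=[[-10,40,0,0,0,0],[-20,80,0,0,0,0],[-30,120,0,0,0,0],[-40,160,0,0,0,0],[-50,200,0,0,0,0],[-60,240,0,0,0,0],[-70,280,0,0,0,0],[-75,310,0,0,0,0]])

```text
clock: 6.67
tcp_pos: [0.431, -0.1418, 0.2063]
tool_rot: [0.001, 1.0, -0.0, 0.001]
contact_force: [0.5, -0.3, 0.2]
opening: 0.0853
```

jog_arm(plan=[[-1,18,0,0,0,0],[-1,18,0,0,0,0],[-1,18,0,0,0,0]])

```text
clock: 6.92
tcp_pos: [0.4309, -0.1579, 0.2059]
tool_rot: [-0.0, 1.0, -0.001, 0.001]
contact_force: [-0.1, 0.4, -0.3]
opening: 0.0853
```

```bash
python3 - <<'E'
from h import *
o=monitor.get_obs();print(o['tcp_pos'],o['tool_rot'],o['contact_force'],o['opening'])
W=cap('wrist','w4')
for p in [(.429,-.159,.07),(.429,-.159,0),(.393,-.259,.114)]: print(proj(W,p))
E
```

```text
[ 0.43088152 -0.15794721  0.20586715] [-3.17115915e-05  9.99999686e-01 -5.54441183e-04  5.65530841e-04] [-0.05055938  0.39773016 -0.31959381] 0.08529178975528214
(np.float64(276.62134247654177), np.float64(208.70761937019358))
(np.float64(277.0043718050429), np.float64(191.35427466106174))
(np.float64(232.0373281526486), np.float64(343.2140352740565))
```

View pics/w4.png

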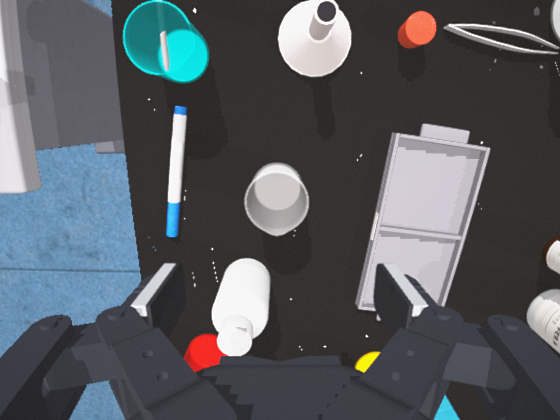

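Beaker rim is at (277,204) and its base at (278,190). It is clear glass, and the turquoise look-alike is at (165,40). That fits (0.429, -0.157).

jog_arm(plan=[[-2,0,40,0,0,0],[-2,0,80,0,0,0],[-2,0,115,0,0,0],[-2,0,140,0,0,0],[-2,0,155,0,0,0],[-2,0,162,0,0,0],[-2,0,162,0,0,0],[-2,0,162,0,0,0]])

```text
clock: 7.63
tcp_pos: [0.429, -0.1565, 0.0438]
tool_rot: [-0.0, 1.0, 0.001, 0.0]
contact_force: [1.1, -0.1, 0.2]
opening: 0.085
```

jog_arm(plan=[[0,0,0,0,0,0],[0,0,0,0,0,0],[0,0,0,0,0,0],[0,0,0,0,0,0],[0,0,0,0,0,0],[0,0,0,0,0,0],[0,0,0,0,0,0],[0,0,0,0,0,0]], gripper=-1, newtons=25)

```text
clock: 8.3
tcp_pos: [0.4292, -0.1576, 0.0445]
tool_rot: [0.0, 1.0, 0.0, 0.001]
contact_force: [-0.5, 0.2, 5.6]
opening: 0.0526
```

jog_arm(plan=[[0,0,-5,0,0,0],[0,0,-30,0,0,0],[0,0,-65,0,0,0],[0,0,-100,0,0,0],[6,-12,-120,0,0,0],[18,-40,-120,0,0,0],[34,-75,-120,0,0,0],[50,-110,-120,0,0,0]])

```text
clock: 8.97
tcp_pos: [0.479, -0.0465, 0.1648]
tool_rot: [0.0, 1.0, -0.001, 0.001]
contact_force: [0.4, -1.0, -0.6]
opening: 0.0524
```

jog_arm(plan=[[17,-35,0,0,0,0],[34,-70,0,0,0,0],[51,-105,0,0,0,0],[68,-140,0,0,0,0],[85,-175,0,0,0,0],[102,-210,0,0,0,0],[115,-235,0,0,0,0],[122,-250,0,0,0,0]])

```text
clock: 9.63
tcp_pos: [0.6011, 0.2062, 0.1637]
tool_rot: [-0.001, 1.0, 0.002, 0.001]
contact_force: [-0.2, -1.0, -1.2]
opening: 0.0526
```

jog_arm(plan=[[4,-4,0,0,0,0],[4,-4,0,0,0,0],[4,-4,20,0,0,0],[4,-4,50,0,0,0],[4,-4,75,0,0,0],[4,-4,85,0,0,0],[4,-4,85,0,0,0]])

```text
clock: 10.22
tcp_pos: [0.6014, 0.205, 0.0757]
tool_rot: [0.001, 1.0, -0.0, -0.003]
contact_force: [-0.2, -0.5, -1.1]
opening: 0.0523
```

```bash
python3 - <<'E'
from h import *
o=monitor.get_obs();print(o['tcp_pos'],o['tool_rot'],o['contact_force'],o['opening'])
W=cap('wrist');T=cap('top')
cv2.imwrite('pics/p5.png',np.hstack([cv2.resize(W['color'],(400,300)),cv2.resize(T['color'][130:310,100:340],(400,300))]))
E
```

```text
[0.60135387 0.20498507 0.07570707] [ 8.33693847e-04  9.99995123e-01 -3.75360817e-04 -2.98621048e-03] [-0.16754124 -0.54016196 -1.05845124] 0.05231441026316043
```

View pics/p5.png

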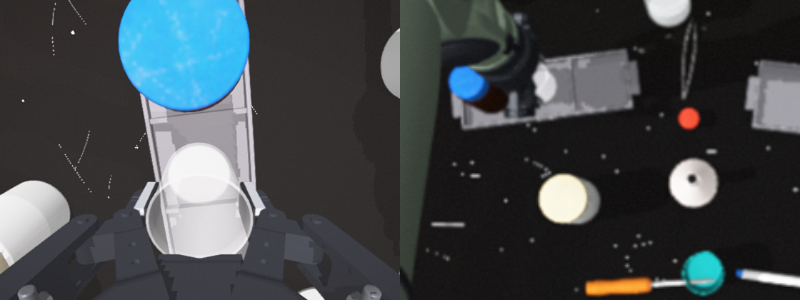

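jog_arm(plan=[[2,-1,8,0,0,0],[2,-1,15,0,0,0],[2,-1,20,0,0,0],[2,-1,23,0,0,0],[2,-1,25,0,0,0],[2,-1,26,0,0,0],[2,-1,26,0,0,0],[2,-1,26,0,0,0]])

```text
clock: 10.98
tcp_pos: [0.6061, 0.2081, 0.0524]
tool_rot: [-0.0, 1.0, 0.001, 0.0]
contact_force: [-0.2, 0.0, -0.2]
opening: 0.053
```

jog_arm(plan=[[0,0,1,0,0,0],[0,0,1,0,0,0],[0,0,1,0,0,0],[0,0,1,0,0,0]])

```text
clock: 11.32
tcp_pos: [0.6061, 0.208, 0.0514]
tool_rot: [-0.0, 1.0, 0.0, 0.0]
contact_force: [0.5, 0.1, -0.7]
opening: 0.0526
```

jog_arm(plan=[[0,0,1,0,0,0],[0,0,2,0,0,0],[0,0,2,0,0,0],[0,0,2,0,0,0]])

```text
clock: 11.65
tcp_pos: [0.6059, 0.208, 0.0491]
tool_rot: [0.0, 1.0, 0.0, -0.0]
contact_force: [-0.3, 0.4, -0.8]
opening: 0.053
```

jog_arm(plan=[[0,0,1,0,0,0],[0,0,1,0,0,0],[0,0,1,0,0,0],[0,0,1,0,0,0]])

```text
clock: 11.98
tcp_pos: [0.6062, 0.208, 0.0486]
tool_rot: [-0.0, 1.0, 0.001, 0.0]
contact_force: [-1.0, -0.7, 3.5]
opening: 0.0527
```

Contact (+3.5 N). I'm releasing, going up, and moving on to the white bottle at (0.393, -0.259).

jog_arm(plan=[[0,0,0,0,0,0],[0,0,0,0,0,0],[0,0,0,0,0,0],[0,0,0,0,0,0],[0,0,0,0,0,0]], gripper=1)

```text
clock: 12.4
tcp_pos: [0.606, 0.208, 0.0481]
tool_rot: [0.0, 1.0, 0.0, -0.0]
contact_force: [-0.3, 0.1, 0.4]
opening: 0.0858
```

jog_arm(plan=[[0,0,-10,0,0,0],[0,0,-35,0,0,0],[0,0,-75,0,0,0],[0,0,-115,0,0,0],[0,0,-155,0,0,0],[-20,35,-160,0,0,0],[-35,70,-160,0,0,0],[-50,105,-160,0,0,0]])

```text
clock: 13.07
tcp_pos: [0.5563, 0.1024, 0.2105]
tool_rot: [0.0, 1.0, 0.001, 0.002]
contact_force: [-0.1, -1.0, -0.9]
opening: 0.0853
```

jog_arm(plan=[[-17,38,0,0,0,0],[-34,76,0,0,0,0],[-51,114,0,0,0,0],[-68,152,0,0,0,0],[-85,190,0,0,0,0],[-102,228,0,0,0,0],[-119,266,0,0,0,0],[-136,304,0,0,0,0]])

```text
clock: 13.73
tcp_pos: [0.4194, -0.2028, 0.2093]
tool_rot: [0.0, 1.0, 0.001, 0.001]
contact_force: [1.1, -0.5, -0.4]
opening: 0.0853
```

jog_arm(plan=[[-17,38,0,0,0,0],[-25,58,0,0,0,0],[-25,58,0,0,0,0],[-25,58,0,0,0,0]])

```text
clock: 14.07
tcp_pos: [0.3951, -0.2602, 0.2089]
tool_rot: [0.0, 1.0, -0.001, 0.0]
contact_force: [-0.6, 0.3, -0.5]
opening: 0.0855
```

```bash
python3 - <<'E'
from h import *
o=monitor.get_obs();print(o['tcp_pos'],o['tool_rot'],o['contact_force'],o['opening'])
W=cap('wrist');T=cap('top');cv2.imwrite('pics/w6raw.png',W['color'])
cv2.imwrite('pics/p6.png',np.hstack([cv2.resize(W['color'],(400,300)),cv2.resize(T['color'][130:310,100:340],(400,300))]))
for p in [(.393,-.259,.114),(.393,-.259,0)]: print(np.array(proj(W,p))*400/560)
E
```

```text
[ 0.39508196 -0.26024608  0.20893228] [ 1.18522074e-04  9.99999437e-01 -9.78201800e-04  3.94980116e-04] [-0.57915379  0.28448545 -0.4541684 ] 0.08545735038482434
[197.16945955 157.46718021]
[197.77251654 134.69121391]
```

View pics/p6.png

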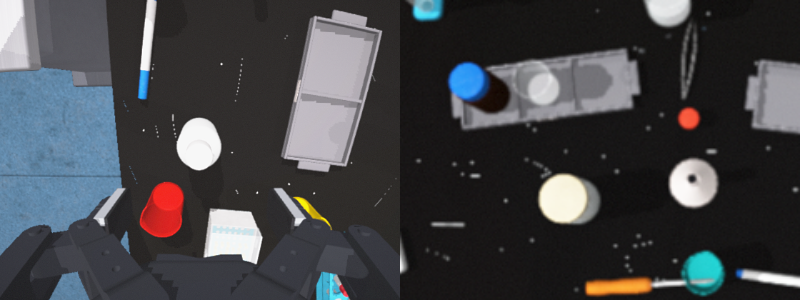

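Beaker stands centred in the middle bay. The white bottle is at (199,141) in the half-size wrist view, which gives about (0.395, -0.258). The red look-alike is clear of the fingers.

jog_arm(plan=[[0,-2,30,0,0,0],[0,-2,65,0,0,0],[0,-2,100,0,0,0],[0,-2,125,0,0,0],[0,-2,137,0,0,0],[0,-2,137,0,0,0],[0,-2,137,0,0,0]])

```text
clock: 14.75
tcp_pos: [0.3957, -0.2558, 0.0711]
tool_rot: [-0.001, 1.0, 0.002, -0.001]
contact_force: [-0.4, -0.5, 0.8]
opening: 0.0853
```

jog_arm(plan=[[0,0,0,0,0,0],[0,0,0,0,0,0],[0,0,0,0,0,0],[0,0,0,0,0,0],[0,0,0,0,0,0],[0,0,0,0,0,0],[0,0,0,0,0,0],[0,0,0,0,0,0]], gripper=-1, newtons=25)

```text
clock: 15.42
tcp_pos: [0.3963, -0.2579, 0.0725]
tool_rot: [0.001, 1.0, 0.0, 0.001]
contact_force: [-0.8, 0.7, 8.0]
opening: 0.0509
```

jog_arm(plan=[[0,0,-5,0,0,0],[0,0,-30,0,0,0],[0,0,-65,0,0,0],[0,0,-95,0,0,0],[6,-11,-110,0,0,0],[18,-32,-110,0,0,0],[36,-64,-110,0,0,0],[55,-97,-110,0,0,0]])

```text
clock: 16.08
tcp_pos: [0.4508, -0.16, 0.1823]
tool_rot: [0.0, 1.0, -0.001, 0.001]
contact_force: [0.8, -0.7, -1.1]
opening: 0.0514
```

jog_arm(plan=[[19,-33,0,0,0,0],[38,-66,0,0,0,0],[57,-99,0,0,0,0],[76,-132,0,0,0,0],[95,-165,0,0,0,0],[114,-198,0,0,0,0],[133,-231,0,0,0,0],[148,-260,0,0,0,0]])

```text
clock: 16.75
tcp_pos: [0.5991, 0.1023, 0.1816]
tool_rot: [-0.0, 1.0, 0.001, 0.0]
contact_force: [2.0, 0.6, -1.0]
opening: 0.0511
```

jog_arm(plan=[[10,-16,0,0,0,0],[14,-24,0,0,0,0],[14,-24,0,0,0,0],[14,-24,15,0,0,0],[14,-24,40,0,0,0],[14,-24,60,0,0,0],[14,-24,70,0,0,0],[14,-24,70,0,0,0]])

```text
clock: 17.42
tcp_pos: [0.6096, 0.1224, 0.1089]
tool_rot: [0.0, 1.0, -0.0, -0.003]
contact_force: [-0.5, 0.4, -1.6]
opening: 0.0515
```

```bash
python3 - <<'E'
from h import *
o=monitor.get_obs();print(o['tcp_pos'],o['tool_rot'],o['contact_force'],o['opening'])
W=cap('wrist');S=cap('scene')
cv2.imwrite('pics/p7.png',np.hstack([cv2.resize(W['color'],(400,300)),cv2.resize(S['color'][110:290,100:340],(400,300))]))
E
```

```text
[0.60955449 0.12240056 0.10886609] [ 4.24475818e-04  9.99996122e-01 -3.65724950e-04 -2.72809848e-03] [-0.48111173  0.42292144 -1.6486821 ] 0.051490214224136646
```

View pics/p7.png

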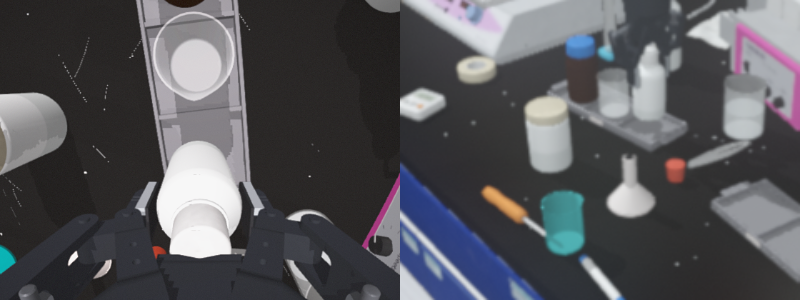

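jog_arm(plan=[[0,0,8,0,0,0],[0,0,18,0,0,0],[0,0,26,0,0,0],[0,0,31,0,0,0],[0,0,33,0,0,0],[0,0,34,0,0,0],[0,0,34,0,0,0],[0,0,34,0,0,0]])

```text
clock: 18.18
tcp_pos: [0.6124, 0.1241, 0.0775]
tool_rot: [-0.0, 1.0, 0.001, 0.0]
contact_force: [0.3, -0.8, -0.5]
opening: 0.0515
```

jog_arm(plan=[[0,0,1,0,0,0],[0,0,1,0,0,0],[0,0,1,0,0,0],[0,0,1,0,0,0]])

```text
clock: 18.52
tcp_pos: [0.6126, 0.1241, 0.0767]
tool_rot: [-0.0, 1.0, 0.001, 0.001]
contact_force: [0.5, 0.1, -0.0]
opening: 0.0515
```

jog_arm(plan=[[0,0,1,0,0,0],[0,0,1,0,0,0],[0,0,1,0,0,0],[0,0,1,0,0,0]])

```text
clock: 18.85
tcp_pos: [0.6126, 0.1241, 0.0766]
tool_rot: [-0.0, 1.0, 0.001, 0.001]
contact_force: [-2.6, -0.5, 8.5]
opening: 0.0514
```

Contact. I'm releasing, then going to the jar at (0.438, 0.156).

jog_arm(plan=[[0,0,0,0,0,0],[0,0,0,0,0,0],[0,0,0,0,0,0],[0,0,0,0,0,0],[0,0,0,0,0,0]], gripper=1)

```text
clock: 19.27
tcp_pos: [0.6119, 0.124, 0.075]
tool_rot: [0.0, 1.0, 0.0, -0.0]
contact_force: [-0.4, 0.5, -0.1]
opening: 0.0854
```

jog_arm(plan=[[0,0,-10,0,0,0],[0,0,-30,0,0,0],[0,0,-70,0,0,0],[0,0,-110,0,0,0],[0,0,-130,0,0,0],[-35,-6,-140,0,0,0],[-75,-13,-140,0,0,0],[-115,-20,-140,0,0,0]])

```text
clock: 19.93
tcp_pos: [0.4968, 0.1439, 0.2168]
tool_rot: [-0.0, 1.0, 0.0, 0.001]
contact_force: [-0.4, 0.2, 0.8]
opening: 0.0854
```

jog_arm(plan=[[-35,-6,0,0,0,0],[-59,-12,0,0,0,0],[-59,-12,0,0,0,0],[-59,-12,0,0,0,0]])

```text
clock: 20.27
tcp_pos: [0.4374, 0.1562, 0.2164]
tool_rot: [-0.0, 1.0, 0.001, 0.001]
contact_force: [1.0, 0.0, 0.5]
opening: 0.0853
```

```bash
python3 - <<'E'
from h import *
o=monitor.get_obs();print(o['tcp_pos'],o['tool_rot'],o['contact_force'],o['opening'])
W=cap('wrist');T=cap('top')
print(proj(W,(.438,.156,.1)))
m=cv2.inRange(cv2.cvtColor(W['color'],cv2.COLOR_BGR2HSV),(10,20,120),(35,120,255))
m=cv2.morphologyEx(m,cv2.MORPH_OPEN,np.ones((5,5)))
for c in cv2.findContours(m,0,2)[0]:
    if cv2.contourArea(c)>1000: (x,y),r=cv2.minEnclosingCircle(c); print(x,y,r,cv2.boundingRect(c),onz(W,x,y,.1))
cv2.imwrite('pics/p8.png',np.hstack([cv2.resize(W['color'],(400,300)),cv2.resize(T['color'][130:310,100:340],(400,300))]))
E
```

```text
[0.43741019 0.15618095 0.21636305] [-9.32298087e-05  9.99999105e-01  1.11118822e-03  7.39715177e-04] [1.0130987  0.00331778 0.51554221] 0.08531303872112889
(np.float64(279.6167961341589), np.float64(214.1259581061151))
280.3940124511719 208.7171630859375 40.626853942871094 (241, 169, 80, 81) [0.4385948  0.16037119 0.1       ]
```

View pics/p8.png

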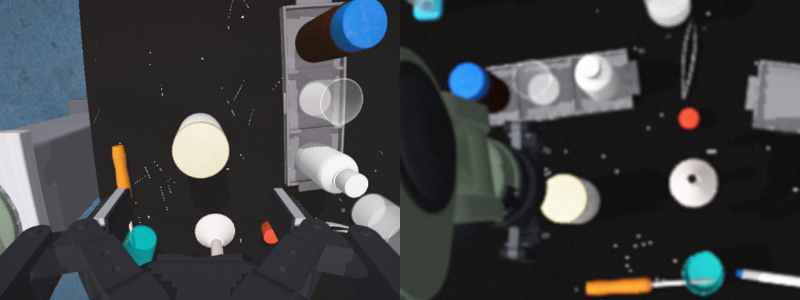

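The three liquids stand in their bays. The jar lid at (280,209) gives about (0.438, 0.158).

jog_arm(plan=[[1,-2,35,0,0,0],[1,-2,75,0,0,0],[1,-2,110,0,0,0],[1,-2,138,0,0,0],[1,-2,150,0,0,0],[1,-2,150,0,0,0],[1,-2,150,0,0,0]])

```text
clock: 20.95
tcp_pos: [0.4398, 0.1575, 0.0647]
tool_rot: [0.0, 1.0, 0.0, -0.001]
contact_force: [0.8, -0.4, 0.4]
opening: 0.0853
```

jog_arm(plan=[[0,0,0,0,0,0],[0,0,0,0,0,0],[0,0,0,0,0,0],[0,0,0,0,0,0],[0,0,0,0,0,0],[0,0,0,0,0,0],[0,0,0,0,0,0],[0,0,0,0,0,0]], gripper=-1, newtons=30)

```text
clock: 21.62
tcp_pos: [0.4407, 0.158, 0.0667]
tool_rot: [-0.0, 1.0, 0.0, 0.002]
contact_force: [0.8, -0.1, 5.4]
opening: 0.0635
```

jog_arm(plan=[[0,0,-5,0,0,0],[0,0,-30,0,0,0],[0,0,-65,0,0,0],[0,0,-98,0,0,0],[4,8,-110,0,0,0],[16,33,-110,0,0,0],[32,68,-110,0,0,0],[48,103,-110,0,0,0]])

```text
clock: 22.28
tcp_pos: [0.4873, 0.0544, 0.1762]
tool_rot: [-0.0, 1.0, 0.002, 0.001]
contact_force: [0.5, -0.7, -1.1]
opening: 0.0633
```

jog_arm(plan=[[17,36,0,0,0,0],[34,72,0,0,0,0],[51,108,0,0,0,0],[68,144,0,0,0,0],[83,176,0,0,0,0],[95,201,0,0,0,0],[100,212,0,0,0,0],[100,212,0,0,0,0]])

```text
clock: 22.95
tcp_pos: [0.588, -0.1596, 0.1751]
tool_rot: [0.0, 1.0, -0.001, 0.0]
contact_force: [0.5, 0.1, -1.6]
opening: 0.0633
```

jog_arm(plan=[[-1,-1,20,0,0,0],[-1,-1,45,0,0,0],[-1,-1,65,0,0,0],[-1,-1,70,0,0,0],[-1,-1,70,0,0,0],[-1,-1,70,0,0,0]])

```text
clock: 23.45
tcp_pos: [0.5863, -0.1551, 0.106]
tool_rot: [-0.0, 1.0, 0.001, -0.0]
contact_force: [0.2, 0.1, -0.5]
opening: 0.0629
```

```bash
python3 - <<'E'
from h import *
o=monitor.get_obs();print(o['tcp_pos'],o['tool_rot'],o['contact_force'],o['opening'])
W=cap('wrist');S=cap('scene')
cv2.imwrite('pics/p9.png',np.hstack([cv2.resize(W['color'],(400,300)),cv2.resize(S['color'][130:310,190:430],(400,300))]))
E
```

```text
[ 0.58631087 -0.15509334  0.10598284] [-1.51707272e-04  9.99999439e-01  1.04604076e-03 -7.06206040e-05] [ 0.22875808  0.10285376 -0.53063508] 0.06288716194764729
```

View pics/p9.png

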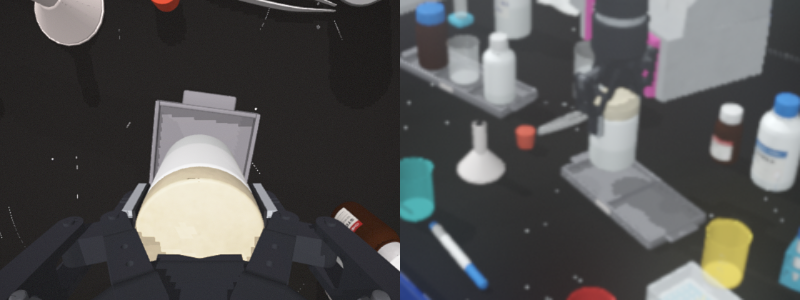

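jog_arm(plan=[[0,0,8,0,0,0],[0,0,18,0,0,0],[0,0,26,0,0,0],[0,0,31,0,0,0],[0,0,33,0,0,0],[0,0,34,0,0,0],[0,0,34,0,0,0],[0,0,34,0,0,0]])

```text
clock: 24.22
tcp_pos: [0.5866, -0.1561, 0.0713]
tool_rot: [0.0, 1.0, 0.0, 0.0]
contact_force: [0.9, 0.5, -0.4]
opening: 0.0631
```

jog_arm(plan=[[0,0,1,0,0,0],[0,0,1,0,0,0],[0,0,1,0,0,0],[0,0,1,0,0,0]])

```text
clock: 24.55
tcp_pos: [0.5868, -0.1563, 0.0707]
tool_rot: [0.0, 1.0, 0.0, 0.0]
contact_force: [-0.2, -0.4, 2.7]
opening: 0.0632
```

jog_arm(plan=[[0,0,0,0,0,0],[0,0,0,0,0,0],[0,0,0,0,0,0],[0,0,0,0,0,0],[0,0,0,0,0,0]], gripper=1)

```text
clock: 24.97
tcp_pos: [0.5863, -0.156, 0.0701]
tool_rot: [-0.0, 1.0, 0.001, -0.0]
contact_force: [0.8, -0.7, -0.0]
opening: 0.0856
```

jog_arm(plan=[[0,0,-10,0,0,0],[0,0,-30,0,0,0],[0,0,-70,0,0,0],[0,0,-110,0,0,0],[-5,-5,-130,0,0,0],[-28,-33,-130,0,0,0],[-54,-63,-130,0,0,0],[-80,-94,-130,0,0,0]])

```text
clock: 25.63
tcp_pos: [0.5059, -0.0617, 0.2015]
tool_rot: [0.0, 1.0, -0.0, 0.001]
contact_force: [-0.9, 0.7, 0.2]
opening: 0.0851
```

jog_arm(plan=[[-26,-31,0,0,0,0],[-42,-49,0,0,0,0],[-42,-49,0,0,0,0],[-42,-49,0,0,0,0]])

```text
clock: 25.97
tcp_pos: [0.4639, -0.0123, 0.2013]
tool_rot: [0.0, 1.0, 0.001, 0.001]
contact_force: [0.5, -0.2, 0.3]
opening: 0.0854
```

```bash
python3 - <<'E'
from h import *
o=monitor.get_obs();print(o['tcp_pos'],o['tool_rot'],o['contact_force'],o['opening'])
W=cap('wrist');T=cap('top')
for z in(0,.081): print(np.array(proj(W,(.4645,-.013,z)))*400/560)
cv2.imwrite('pics/p10.png',np.hstack([cv2.resize(W['color'],(400,300)),cv2.resize(T['color'][130:310,240:480],(400,300))]))
E
```

```text
[ 0.46385349 -0.01233273  0.20131301] [2.23982358e-04 9.99998657e-01 1.48158596e-03 6.64583165e-04] [ 0.54220304 -0.15998637  0.29649924] 0.08535517566609903
[199.54979009 136.99613725]
[199.74718745 152.31953724]
```

View pics/p10.png

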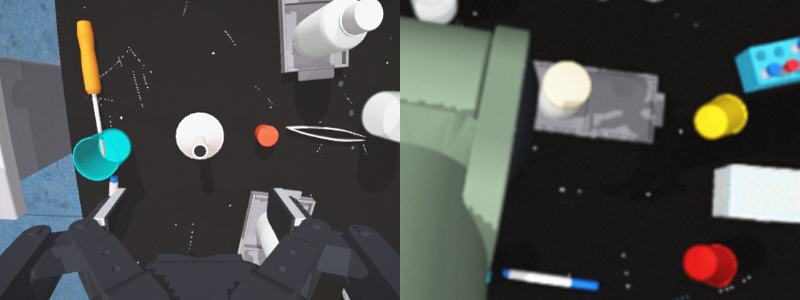

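The jar stands in its bay. The funnel stem top is at (200,151), against (200,152) predicted, so I'm going down.

jog_arm(plan=[[0,0,35,0,0,0],[0,0,75,0,0,0],[0,0,110,0,0,0],[0,0,132,0,0,0],[0,0,141,0,0,0],[0,0,141,0,0,0],[0,0,141,0,0,0]])

```text
clock: 26.65
tcp_pos: [0.4651, -0.0138, 0.0596]
tool_rot: [0.0, 1.0, 0.0, 0.0]
contact_force: [0.5, -0.4, 0.1]
opening: 0.0854
```

jog_arm(plan=[[0,0,0,0,0,0],[0,0,0,0,0,0],[0,0,0,0,0,0],[0,0,0,0,0,0],[0,0,0,0,0,0],[0,0,0,0,0,0],[0,0,0,0,0,0],[0,0,0,0,0,0]], gripper=-1, newtons=25)

```text
clock: 27.32
tcp_pos: [0.4645, -0.0131, 0.0599]
tool_rot: [0.0, 1.0, 0.001, 0.0]
contact_force: [-1.1, 0.8, 6.7]
opening: 0.017
```

jog_arm(plan=[[0,0,0,0,0,0],[0,0,0,0,0,0],[0,0,0,0,0,0],[0,0,0,0,0,0]])

```text
clock: 27.65
tcp_pos: [0.4646, -0.0131, 0.0598]
tool_rot: [0.0, 1.0, 0.001, 0.0]
contact_force: [-1.7, 0.3, 5.1]
opening: 0.0173
```

jog_arm(plan=[[0,0,-5,0,0,0],[0,0,-30,0,0,0],[0,0,-70,0,0,0],[0,0,-110,0,0,0],[0,0,-135,0,0,0],[12,26,-140,0,0,0],[28,60,-140,0,0,0],[45,96,-140,0,0,0]])

```text
clock: 28.32
tcp_pos: [0.51, -0.1094, 0.2008]
tool_rot: [0.0, 1.0, 0.002, 0.001]
contact_force: [1.4, 0.2, -0.3]
opening: 0.0177
```

jog_arm(plan=[[17,36,0,0,0,0],[34,72,0,0,0,0],[50,106,0,0,0,0],[61,130,0,0,0,0],[66,141,0,0,0,0],[66,141,0,0,0,0],[66,141,0,0,0,0]])

```text
clock: 28.9
tcp_pos: [0.575, -0.2502, 0.1987]
tool_rot: [-0.001, 1.0, -0.0, -0.001]
contact_force: [-1.2, 0.4, -1.1]
opening: 0.0177
```

jog_arm(plan=[[0,0,20,0,0,0],[0,0,50,0,0,0],[0,0,80,0,0,0],[0,0,95,0,0,0],[0,0,100,0,0,0],[0,0,100,0,0,0],[0,0,100,0,0,0]])

```text
clock: 29.48
tcp_pos: [0.5758, -0.2495, 0.1003]
tool_rot: [0.0, 1.0, 0.001, 0.0]
contact_force: [1.1, 1.4, -0.4]
opening: 0.0173
```

```bash
python3 - <<'E'
from h import *
o=monitor.get_obs();print(o['tcp_pos'],o['tool_rot'],o['contact_force'],o['opening'])
W=cap('wrist');S=cap('scene')
cv2.imwrite('pics/p11.png',np.hstack([cv2.resize(W['color'],(400,300)),cv2.resize(S['color'][130:310,190:430],(400,300))]))
E
```

```text
[ 0.57580517 -0.24948003  0.10028475] [1.41273899e-04 9.99999484e-01 9.51527134e-04 3.26171965e-04] [ 1.13071493  1.42982182 -0.43118392] 0.017274037840219417
```

View pics/p11.png

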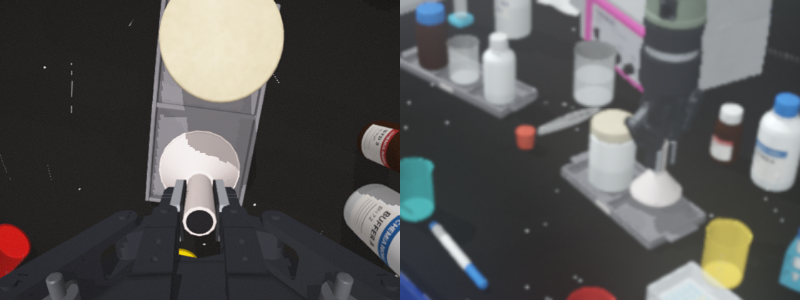

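jog_arm(plan=[[0,0,8,0,0,0],[0,0,18,0,0,0],[0,0,26,0,0,0],[0,0,31,0,0,0],[0,0,33,0,0,0],[0,0,34,0,0,0],[0,0,34,0,0,0],[0,0,34,0,0,0]])

```text
clock: 30.25
tcp_pos: [0.5757, -0.2501, 0.0654]
tool_rot: [0.0, 1.0, 0.0, 0.0]
contact_force: [1.2, 0.7, -0.8]
opening: 0.0173
```

jog_arm(plan=[[0,0,1,0,0,0],[0,0,1,0,0,0],[0,0,1,0,0,0],[0,0,1,0,0,0]])

```text
clock: 30.58
tcp_pos: [0.5756, -0.2501, 0.0645]
tool_rot: [0.0, 1.0, 0.0, 0.0]
contact_force: [0.4, 0.1, -0.7]
opening: 0.0173
```

jog_arm(plan=[[0,0,1,0,0,0],[0,0,1,0,0,0],[0,0,1,0,0,0],[0,0,1,0,0,0]])

```text
clock: 30.92
tcp_pos: [0.5757, -0.2501, 0.0639]
tool_rot: [0.0, 1.0, 0.001, 0.0]
contact_force: [-1.1, 1.1, 4.7]
opening: 0.0172
```

jog_arm(plan=[[0,0,0,0,0,0],[0,0,0,0,0,0],[0,0,0,0,0,0],[0,0,0,0,0,0],[0,0,0,0,0,0],[0,0,0,0,0,0],[0,0,0,0,0,0]], gripper=1)

```text
clock: 31.5
tcp_pos: [0.5754, -0.25, 0.0632]
tool_rot: [-0.0, 1.0, 0.0, -0.0]
contact_force: [-0.3, -0.2, 0.3]
opening: 0.0856
```

jog_arm(plan=[[0,0,-10,0,0,0],[0,0,-30,0,0,0],[0,0,-70,0,0,0],[0,0,-110,0,0,0],[0,0,-150,0,0,0],[-30,0,-160,0,0,0],[-70,0,-160,0,0,0],[-110,0,-160,0,0,0]])

```text
clock: 32.17
tcp_pos: [0.4655, -0.2506, 0.2254]
tool_rot: [0.001, 1.0, 0.001, 0.002]
contact_force: [-0.8, -0.7, 0.1]
opening: 0.0856
```

jog_arm(plan=[[-40,20,0,0,0,0],[-80,40,0,0,0,0],[-120,60,0,0,0,0],[-120,60,0,0,0,0],[-120,60,0,0,0,0],[-120,60,0,0,0,0]])

```text
clock: 32.67
tcp_pos: [0.3457, -0.3107, 0.2241]
tool_rot: [0.0, 1.0, -0.0, 0.001]
contact_force: [0.8, 0.5, 0.2]
opening: 0.0856
```

```bash
python3 - <<'E'
from h import *
o=monitor.get_obs();print(o['clock'],o['tcp_pos'],o['contact_force'],o['opening'])
T=cap('top');S=cap('scene')
cv2.imwrite('pics/p12.png',np.vstack([cv2.resize(T['color'][140:230,115:455],(800,212)),cv2.resize(S['color'][120:285,160:400],(560,385))[:, :].copy() if 0 else cv2.copyMakeBorder(cv2.resize(S['color'][120:285,160:400],(560,385)),0,0,0,240,0)]))
E
```

```text
32.6667 [ 0.34571056 -0.31071133  0.2241306 ] [0.75546297 0.49174202 0.16349198] 0.08556011442925517
```

View pics/p12.png

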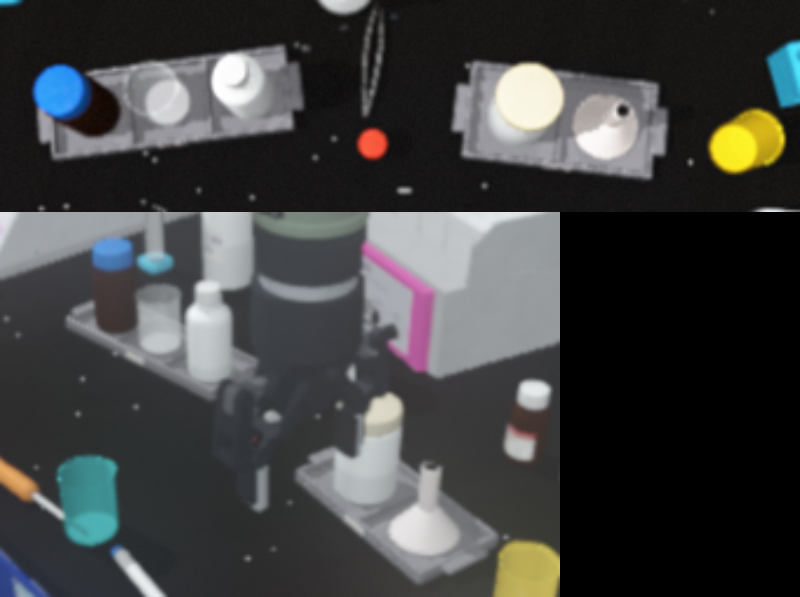

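All five things stand upright in their bays and the stopper has not moved. Handing in.

```bash
python3 -c "from cell import job_done; print(job_done())"
```

```text
the job is handed in; nothing more can be done
None
```

Both kits are made up and the job is handed in, at about 33 s of the 120 s allowed; no verdict was reported.

- **Liquids kit (long tray):** the small clear beaker is in the middle bay, the dark bottle in the +y end bay and the white bottle in the –y end bay.
- **Powders kit (short tray):** the wide jar is in the +y bay and the funnel, stem up, in the –y bay.
- **Setting down:** I lowered each thing until the wrist felt the floor (2 to 8.5 N) and only then released it. The tool was within about 2 mm of each bay centre I had measured.
- **Last checks:** in the final top and scene pictures all five stand upright inside their bays. The gripper was open and clear, with the residual force reading about 1 N. The stopper looks unmoved. The large beaker was mostly cut off or hidden in the last pictures, but the arm never went near it.
- **What disagreed:**
  - The wrist camera put things 2 to 4 mm further in +y than the top view did, so I took values in between.
  - Heights from two views were within about 6 mm of the text for the things, and 3 to 7 mm low at several tray corners. One tray corner also had a 12 mm gap between its rays, so I placed the tray from the top view alone.
  - I did not re-measure the final positions numerically; that check was by eye from the pictures.

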